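# Ready the bead bath and hold the flask clamp over it

### The arm

A 7-joint arm with a two-finger parallel gripper is mounted at the origin on the work surface. World frame = base frame: x ahead of the robot, y to its left, z up, the work surface at z = 0. Lengths are in m, angles in rad, forces in N, time in s.
With the tool pointing down it reaches from about 0.425 to 0.925 m from the base axis. Payload 6.8 kg.
Tool frame: the origin (TCP) lies between the finger pads; the fingertips stand 11 mm ahead of it and the grasp point (between the pads) lies 8 mm behind it; z points along the fingers, y is the line along which they close (so a half turn about z gives the same grasp; the last joint's range is limited). The gripper opens to 88 mm and grips with 3 to 60 N. Pads are 20 mm wide; open, the fingers measure 115 mm over their backs; the gripper's body (75 mm by 178 mm) begins 61 mm behind the grasp point.
Start: joints at [-1.337, 0.477, 0.022, 1.555, -0.011, 1.109, -0.083], TCP at [0.226, 0.636, 0.234] pointing down, gripper open.
Joint ranges: [-2.96, 2.96], [-0.34, 2.1], [-1.41, 1.46], [0.24, 2.44], [-1.37, 4.51], [0.17, 1.92], [-2.96, 2.96]. Speed limits (rad/s): [2.39, 2.39, 3.14, 3.14, 3.14, 3.14, 3.14].

### API

Orientations are given as a unit quaternion [x, y, z, w].
In Python, from plant import monitor, imaging, workorder gives the robot as it stands.
- The arm moves only by the tool move_arm, never from a script. Its argument "plan" is a list of rows, each an object with "gripper": the opening, from 0 (shut) to 1 (fully open); "slide": the shift along the tool's x, y, z in m, a list of three; "turn": the turn, a rotation vector about the tool's x, y, z in rad, a list of three. In form: [{"gripper": gripper, "slide": [x, y, z], "turn": [wx, wy, wz]}, ...]. A call has 1 to 8 rows; each row is the pose to reach, as a shift and turn from the pose commanded when the call began, along the tool's axes at that moment; what a row does not reach only later rows make up. A row lasts 1/10 s, in which the tool goes at most 50 mm and 8.59 degrees, less where a joint would pass 70% of its speed; a pose out of reach is approached as far as the arm can. A call with a gripper value outside its range is refused whole. The fingers move at their own pace and stop on an object; the grip force is fixed at half the most. Time passes only in rows, so rows that repeat a pose let the fingers close. It gives the time, the measured TCP pose, the force, the opening and the grip force at its end, in the units of the state.
- monitor.get_obs(): the state, without advancing time (a new reading comes with each control period).
- imaging.grab_frame(name): name is "scene" or "side" or "wrist"; returns (picture, depth): 420x560x3 uint8, red, green, blue; 420x560 float32, m along the optical axis (not along the pixel's ray), 0 where there is no reading.
- imaging.get_calibration(name): a dict with "K" (3x3 intrinsics, pixels), "R" (3x3) and "t" (3): a world point X has camera coordinates R X + t. Camera axes: x right, y down, z forward; pixel columns grow to the right and rows downward; lengths in m; the calibration is good to about 2 mm. A picture is of the moment at which its call begins: read the wrist's pose just before it. get_calibration takes no time and is no camera call; for the wrist camera it gives the pose at the moment of the call.
- workorder.finish_job(): hands the job in; it is judged then, once.
The state is a dict: "t": time; "qpos": joint angles; "qvel": joint speeds; "effort": joint torques, N m; "ee_pos": TCP position; "tcp_rot": TCP orientation; "wrist_force": force on the tool from outside, world axes, zero at the start; "wrist_torque": the same for the moment, N m; "opening": finger opening in m; "grip_force": force on a finger pad.
Only numpy, scipy, OpenCV 4.12 (cv2) and the standard library are available. Lean on these libraries where they do the work, as an engineer would, in place of code of your own. Each camera call takes 0.05 s, during which the arm holds its last target. There are 200 camera calls.

### The job

Get the bead bath on the hotplate ready for a flask: take the stirring rod from its stand and stir the beads right round the bowl a few times until hardly one lies where it lay, keeping them all in the bowl, then stand the rod back in its stand and let go of it. Then take up the extension clamp at its balance point, which lies close to the heavy boss head, and hold it level about 8 cm above the bowl's rim with the middle of its jaws over the middle of the bowl. Finish while still holding it there, so that the flask can be fitted; do not reach into the beads with the gripper, and leave the wash bottle and conical flask alone.

Things in the scene. Friction and masses are not known exactly. Their poses are not given: they have to be found in the camera images.
- hotplate: Blue hotplate, fixed: housing 235 mm long (x -145 to +90 mm), 160 mm wide (y), 86 mm high, two black knobs standing 16 mm out of its front (-x) face; on it a round white plate 135 mm across, top at 100 mm, with a round steel bowl clipped on it. Origin on the bench under the middle of plate and bowl; z up, x from the knobs to the back.
- bowl_in (a point): Middle of the bowl's inner floor, 104 mm above the bench. The flat floor is about 70 mm across; the sides slope up to 110 mm across (inside) 20 mm above the bowl's foot, then steeply to the rim. Axes as the hotplate.
- bowl_rim (a point): Middle of the bowl's mouth at rim height, 155 mm above the bench; the rim is 132 mm across outside, wall 3 mm. Axes as the hotplate.
- stand: Rod stand, fixed: dark round foot 90 mm across and 12 mm high with an upright steel tube, 14 mm inside, 21 mm outside, opening to a flared mouth 27 mm wide inside and 34 mm outside. Origin in the middle of the foot's underside, z up.
- stand_floor (a point): Floor inside the stand's tube, on its axis, 17 mm above the bench; the rod stands on it.
- stand_mouth (a point): Middle of the stand's flared mouth, 87 mm above the bench.
- rod: White plastic stirring rod, round, 10 mm thick, 180 mm long, 32 g, flat ends; at the start it stands upright in the stand's tube, 110 mm of it above the mouth. Origin in the middle of its lower end, z along the rod to the upper end.
- rod_tip (a point): Middle of the rod's lower end, the same point as the rod's origin.
- clamp: Extension clamp lying level on the bench, 250 mm long, 44 mm high, about 0.42 kg: a round steel rod 12 mm thick, a heavy grey cast boss head (40 x 50 x 44 mm, with a side thumbscrew) at one end, a light yoke with two curved, cork-sleeved prongs at the other. x runs along the rod from the boss head to the jaws, z up. Origin on the bench below the balance point; the rod's axis is 22 mm above it.
- clamp_balance (a point): Balance point (centre of mass) of the clamp, on the rod's axis, 37 mm from the boss head's inner face. Axes as the clamp. From here the boss head spans x -77 to -37 mm, y -38 to +33 mm with its screw; the rod is bare from x -37 to +75 mm.
- clamp_jaws (a point): Middle between the two prongs of the clamp, 140 mm from the balance point along the clamp's x, at the height of the rod's axis. The yoke, with a vertical screw, spans x 75 to 109 mm from the balance point; the prongs reach x 167 mm and are 75 mm wide over their outsides.
- bead0_center (a point): Centre of metal bead 0: a loose aluminium ball 18 mm across, 14 g, one of eight in the bowl.
- bead1_center (a point): Centre of metal bead 1: a loose aluminium ball 18 mm across, 14 g, one of eight in the bowl.
- bead2_center (a point): Centre of metal bead 2: a loose aluminium ball 18 mm across, 14 g, one of eight in the bowl.
- bead3_center (a point): Centre of metal bead 3: a loose aluminium ball 18 mm across, 14 g, one of eight in the bowl.
- bead4_center (a point): Centre of metal bead 4: a loose aluminium ball 18 mm across, 14 g, one of eight in the bowl.
- bead5_center (a point): Centre of metal bead 5: a loose aluminium ball 18 mm across, 14 g, one of eight in the bowl.
- bead6_center (a point): Centre of metal bead 6: a loose aluminium ball 18 mm across, 14 g, one of eight in the bowl.
- bead7_center (a point): Centre of metal bead 7: a loose aluminium ball 18 mm across, 14 g, one of eight in the bowl.
- wash_bottle: Bystander: white plastic wash bottle, 72 mm across, 207 mm high with its spout. Origin in the middle of its underside.
- flask: Bystander: small glass conical flask, 64 mm across, 100 mm high. Origin in the middle of its underside.
Not all that is in view belongs to the job. What is shaped like the stand but pink or red is not meant.

How it is judged:
On the way, in this order (a step that is already met when the one before it is completed fails the run):
1. with the rod held and its end down in the bowl, the beads are stirred: at least seven of the eight are at one moment more than 9 mm (half a bead) from where they lay at the start (contact force between the fingers and rod above 0.5 N and horizontal distance between rod_tip and bowl_in below 0.055 m and z of rod_tip in the frame of bowl_in below 0.022 m and ((distance of each of bead0_center, bead1_center, bead2_center, bead3_center from where it was at the start of the episode above 0.009 m and distance of any of bead4_center, bead5_center from where it was at the start of the episode above 0.009 m and distance of any of bead4_center, bead6_center from where it was at the start of the episode above 0.009 m and distance of any of bead4_center, bead7_center from where it was at the start of the episode above 0.009 m and distance of any of bead5_center, bead6_center from where it was at the start of the episode above 0.009 m and distance of any of bead5_center, bead7_center from where it was at the start of the episode above 0.009 m and distance of any of bead6_center, bead7_center from where it was at the start of the episode above 0.009 m) or (distance of any of bead0_center, bead1_center from where it was at the start of the episode above 0.009 m and distance of any of bead0_center, bead2_center from where it was at the start of the episode above 0.009 m and distance of any of bead0_center, bead3_center from where it was at the start of the episode above 0.009 m and distance of any of bead1_center, bead2_center from where it was at the start of the episode above 0.009 m and distance of any of bead1_center, bead3_center from where it was at the start of the episode above 0.009 m and distance of any of bead2_center, bead3_center from where it was at the start of the episode above 0.009 m and distance of each of bead4_center, bead5_center, bead6_center, bead7_center from where it was at the start of the episode above 0.009 m))), for 0.05 s.
2. the rod stands in its stand again and is let go (horizontal distance between rod_tip and stand_floor below 0.008 m and distance between rod_tip and stand_floor below 0.015 m and angle between rod's own z axis and vertical below 0.15 rad and contact force between the fingers and rod below 0.1 N), for 0.2 s.
3. the clamp is lifted off the bench, gripped within 25 mm of its balance point (contact force between the fingers and clamp above 1 N and x of the grasp point in the frame of clamp_balance between -0.025 and 0.025 m and height (world z) of clamp_balance above 0.06 m), for 0.2 s.
At the end, for the whole second after the job is handed in: Clamp still held, gripped within 25 mm of its balance point, level within 0.1 rad, at rest, jaws within 25 mm of the bowl's axis and 50 to 110 mm above its rim, clear of the hotplate; rod upright in its stand (end within 15 mm of the tube floor), let go; all eight beads in the bowl (all of step 2 and contact force between the fingers and clamp above 1 N and x of the grasp point in the frame of clamp_balance between -0.025 and 0.025 m and horizontal distance between clamp_jaws and bowl_rim below 0.025 m and z of clamp_jaws in the frame of bowl_rim between 0.05 and 0.11 m and angle between clamp's own z axis and vertical below 0.1 rad and linear speed of clamp below 0.02 m/s and contact force between clamp and hotplate below 0.1 N and distance between each of bead0_center, bead1_center, bead2_center, bead3_center, bead4_center, bead5_center, bead6_center, bead7_center and bowl_in below 0.062 m); the arm keeps its last pose, push and grip.
It fails at once if a bead leaves the bowl (distance between any of bead0_center, bead1_center, bead2_center, bead3_center, bead4_center, bead5_center, bead6_center, bead7_center and bowl_in above 0.085 m).
It fails at once if the gripper reaches into the beads (contact force between the fingers and bead0 above 0.3 N or contact force between the fingers and bead1 above 0.3 N or contact force between the fingers and bead2 above 0.3 N or contact force between the fingers and bead3 above 0.3 N or contact force between the fingers and bead4 above 0.3 N or contact force between the fingers and bead5 above 0.3 N or contact force between the fingers and bead6 above 0.3 N or contact force between the fingers and bead7 above 0.3 N).
It fails at once if wash bottle or conical flask is disturbed (moved more than 20 mm) (distance of any of wash_bottle, flask from where it was at the start of the episode above 0.02 m).
It also fails if it takes over 72 s, if anything falls off the work surface, if the arm or the gripper's body presses on something with over 40 N, if the wrist force passes 120 N, or if a joint passes its speed limit or range.

## Working session

There is one attempt and no reset: what is moved stays moved. The work goes in short steps, Python scripts to look and compute and a tool call to move; the robot and the scene stay as the last step left them, time stands still between calls to the robot, and variables do not carry over. Pictures are saved under pics/ and viewed, at most 10 in all, crops included, and the job is handed in when it is done.

Besides the shell and the picture viewer there is one more tool, called after "Call:" as name(argument=value, ...), one argument or row to a line, values as JSON. move_arm: Moves the arm, as the interface text tells. Its arguments: {"type":"object","properties":{"plan":{"type":"array"}},"required":["plan"]}

```bash
mkdir -p pics; cat > h.py <<'E'
import numpy as np, cv2
from plant import monitor, imaging, workorder
def grab(n):
    c=imaging.get_calibration(n); p,d=imaging.grab_frame(n); return p,d,c
def save(p,f): cv2.imwrite('pics/'+f,cv2.cvtColor(p,cv2.COLOR_RGB2BGR))
def cloud(d,c):
    K,R,t=map(np.array,(c['K'],c['R'],c['t'])); v,u=np.mgrid[:d.shape[0],:d.shape[1]]
    P=np.stack([(u-K[0,2])/K[0,0]*d,(v-K[1,2])/K[1,1]*d,d],-1)
    return (P-t)@R
def plane(u,v,z,c):
    K,R,t=map(np.array,(c['K'],c['R'],c['t'])); r=R.T@np.linalg.inv(K)@[u,v,1]; o=-R.T@t
    return o+r*(z-o[2])/r[2]
E
python3 - <<'E'
from h import *
s=monitor.get_obs();print({k:np.round(v,3) for k,v in s.items()})
for n in('scene','side'):
    p,d,c=grab(n);save(p,n+'0.png');np.savez(n+'0.npz',p=p,d=d,K=c['K'],R=c['R'],t=c['t']);print(n,np.round(-np.array(c['R']).T@np.array(c['t']),3))
E
```

```text
{'t': np.float64(0.0), 'qpos': array([-1.337,  0.478,  0.022,  1.556, -0.012,  1.109, -0.083]), 'qvel': array([-0.   ,  0.001, -0.002,  0.   ,  0.   ,  0.002, -0.   ]), 'effort': array([-0.0000e+00, -5.8285e+01,  1.5350e+00, -2.7262e+01, -5.4000e-02,
        1.7000e-02,  0.0000e+00]), 'ee_pos': array([0.226, 0.635, 0.233]), 'tcp_rot': array([ 0.17 ,  0.985, -0.001, -0.   ]), 'wrist_force': array([0.285, 0.063, 0.098]), 'wrist_torque': array([ 0.005,  0.   , -0.023]), 'grip_force': np.float64(0.0), 'opening': np.float64(0.088)}
scene [ 1.143 -0.466  0.654]
side [-0.03  -0.736  0.622]
```

View pics/scene0.png

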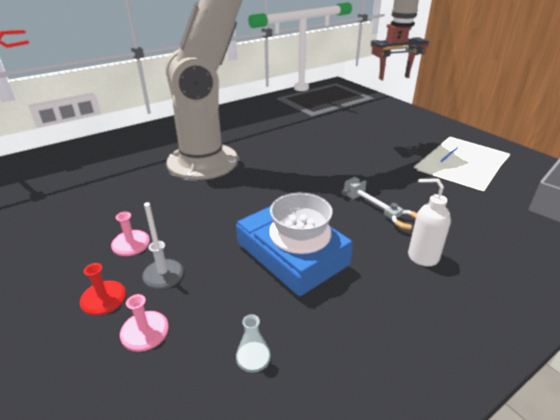

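View pics/side0.png

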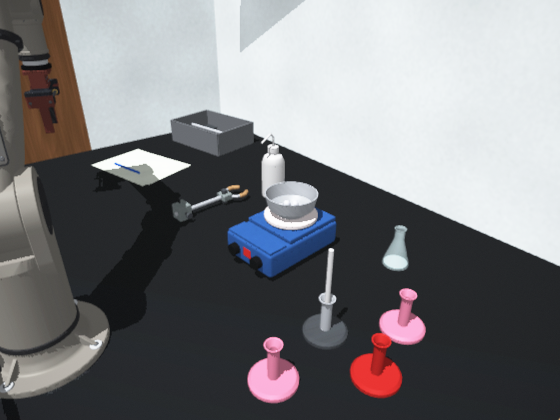

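The views show: the dark-foot stand with the white rod at scene (158,260) and side (327,310). The pink stands at scene (130,240) and (144,328) and the red one at (103,297) are decoys, since only the grey/dark one holds the rod. The bowl is at scene (301,215), the clamp's boss at (355,187) and its jaws at (405,220). The bottle is at (429,232) and the flask at (253,345).

```bash
cat > m.py <<'E'
from h import *
for n in('scene','side'):
    f=np.load(n+'0.npz');p,d=f['p'],f['d'];P=cloud(d,f);ok=d>0
    def reg(u0,u1,v0,v1,z0,z1):
        m=np.zeros(d.shape,bool);m[v0:v1,u0:u1]=1
        return P[m&ok&(P[...,2]>z0)&(P[...,2]<z1)], m&ok&(P[...,2]>z0)&(P[...,2]<z1)
    B={'scene':dict(rod=(140,175,195,285),bowl=(262,340,190,250),clamp=(340,430,175,235),bot=(408,450,175,266),fl=(232,275,312,372),hp=(230,355,190,290)),
       'side':dict(rod=(312,342,245,340),bowl=(260,322,180,230),clamp=(170,250,182,222),bot=(255,290,130,205),fl=(380,412,222,272),hp=(225,340,180,275))}[n]
    print(n)
    for z0,z1 in((.03,.075),(.09,.13),(.14,.19),(.19,.25)):
        q,_=reg(*B['rod'],z0,z1);print(' rod',z0,len(q),np.round(np.median(q,0),4) if len(q) else '', )
    q,_=reg(*B['rod'],.09,.3);print(' rod top',np.round(q[q[:,2]>q[:,2].max()-.01].mean(0),4),q[:,2].max())
    q,_=reg(*B['bowl'],.148,.17)
    A=np.c_[2*q[:,:2],np.ones(len(q))];x=np.linalg.lstsq(A,(q[:,:2]**2).sum(1),rcond=None)[0];print(' rim',len(q),x[:2].round(4),np.sqrt(x[2]+x[0]**2+x[1]**2).round(4),np.percentile(q[:,2],[5,50,95]).round(4))
    q,_=reg(*B['hp'],.08,.093);r=cv2.minAreaRect((q[:,:2]*1000).astype(np.float32));print(' hp',r)
    q,m=reg(*B['clamp'],.012,.06)
    r=cv2.minAreaRect((q[:,:2]*1000).astype(np.float32));print(' clamp',len(q),r,q[:,2].max().round(4),)
    # end extents
    b=cv2.fitLine((q[:,:2]*1000).astype(np.float32),cv2.DIST_HUBER,0,.01,.01).ravel();print(' line',b.round(3))
    for k in('bot','fl'):
        q,_=reg(*B[k],.02,.25);print(' ',k,len(q),np.round(np.median(q,0),3) if len(q) else '',q[:,2].max() if len(q) else '')
p=np.load('scene0.npz')['p'];a=cv2.resize(p[190:345,75:195],None,fx=3,fy=3)
b=cv2.resize(p[170:240,335:435],None,fx=4,fy=4);o=np.zeros((465,760,3),np.uint8);o[:465,:360]=a;o[:280,360:760]=b;save(o,'crop1.png')
E
python3 m.py
```

```text
scene
 rod 0.03 151 [ 0.4488 -0.3132  0.0532]
 rod 0.09 73 [ 0.4439 -0.3123  0.1112]
 rod 0.14 104 [ 0.444  -0.3121  0.1642]
 rod 0.19 26 [ 0.4429 -0.3115  0.1952]
 rod top [ 0.4424 -0.3115  0.194 ] 0.19720493510821846
 rim 410 [ 0.5881 -0.0338] 0.0635 [0.1486 0.1526 0.1555]
 hp ((567.35791015625, -35.698883056640625), (218.74720764160156, 150.4738311767578), 4.666163444519043)
 clamp 804 ((563.9324951171875, 271.46612548828125), (103.08087158203125, 295.2099304199219), 85.09020233154297) 0.0593
 line [1.00000e+00 2.40000e-02 5.22328e+02 2.69563e+02]
  bot 2004 [0.749 0.206 0.102] 0.2092874651392744
  fl 954 [ 0.75  -0.259  0.053] 0.10100341953626042
side
 rod 0.03 214 [ 0.4342 -0.3154  0.0501]
 rod 0.09 92 [ 0.4377 -0.3122  0.1114]
 rod 0.14 126 [ 0.4379 -0.312   0.165 ]
 rod 0.19 33 [ 0.439  -0.3108  0.1959]
 rod top [ 0.439  -0.3105  0.1944] 0.19822860654545607
 rim 369 [ 0.5873 -0.0319] 0.0634 [0.1485 0.1528 0.1565]
 hp ((561.9703369140625, -34.183494567871094), (229.4304962158203, 152.52647399902344), 4.423554420471191)
 clamp 671 ((541.071533203125, 274.93060302734375), (249.4828338623047, 74.2625503540039), 4.58295202255249) 0.0482
 line [9.97000e-01 7.50000e-02 5.05567e+02 2.69714e+02]
  bot 1366 [0.705 0.198 0.125] 0.20911511921943393
  fl 567 [ 0.729 -0.259  0.052] 0.1035360636375216
```

View pics/crop1.png

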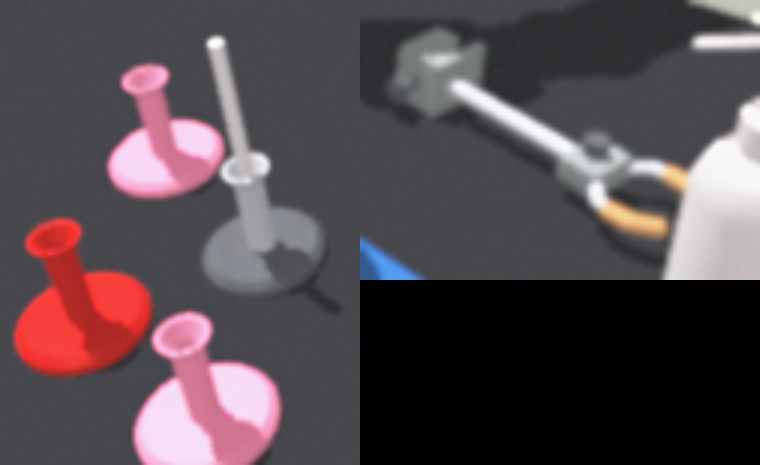

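The crop confirms that the dark-foot stand holds the white rod; the pink and red ones are empty. The clamp's boss is at the small-x end and its jaws are near the bottle. The heights fit: rod top 0.197, rim about 0.155, rim radius about 0.064. I'll move over the clamp, squaring the tool to the world axes.

Call:
move_arm(
  plan=[
    {"gripper": 1, "slide": [-0.38, -0.25, -0.12], "turn": [0, 0, -0.342]},
    {"gripper": 1, "slide": [-0.38, -0.25, -0.12], "turn": [0, 0, -0.342]},
    {"gripper": 1, "slide": [-0.38, -0.25, -0.12], "turn": [0, 0, -0.342]},
    {"gripper": 1, "slide": [-0.38, -0.25, -0.12], "turn": [0, 0, -0.342]},
    {"gripper": 1, "slide": [-0.38, -0.25, -0.12], "turn": [0, 0, -0.342]},
    {"gripper": 1, "slide": [-0.38, -0.25, -0.12], "turn": [0, 0, -0.342]},
    {"gripper": 1, "slide": [-0.38, -0.25, -0.12], "turn": [0, 0, -0.342]},
    {"gripper": 1, "slide": [-0.38, -0.25, -0.12], "turn": [0, 0, -0.342]},
  ],
)

```text
t: 0.9
ee_pos: [0.4601, 0.3254, 0.336]
tcp_rot: [-0.0, 1.0, -0.0, -0.0]
wrist_force: [1.0, -0.1, 0.0]
opening: 0.0877
grip_force: 0.0
```

```bash
python3 - <<'E'
from h import *
p,d,c=grab('wrist');save(p,'w1.png');P=cloud(d,c);np.savez('w1.npz',p=p,d=d,K=c['K'],R=c['R'],t=c['t']);print(np.round(-np.array(c['R']).T@np.array(c['t']),3),np.round(c['R'],2))
m=(P[...,2]>.012)&(P[...,2]<.06)&(d>0)&(P[...,1]>.2)&(P[...,1]<.35)&(P[...,0]<.70)&(P[...,0]>.35)
q=P[m];r=cv2.minAreaRect((q[:,:2]*1000).astype(np.float32));print(r,len(q),q[:,2].max())
for x in np.arange(.40,.7,.02):
    s=q[abs(q[:,0]-x)<.006]
    if len(s):print(x.round(2),s[:,1].min().round(4),s[:,1].max().round(4),s[:,2].max().round(4),np.median(s[:,1]).round(4))
E
```

```text
[0.381 0.324 0.487] [[ 0.    1.    0.  ]
 [ 0.96 -0.    0.29]
 [ 0.29  0.   -0.96]]
((538.901611328125, 277.1899108886719), (245.55848693847656, 74.88439178466797), 3.5140678882598877) 2557 0.04613222086696973
0.42 0.2557 0.2966 0.0453 0.2755
0.44 0.2336 0.2971 0.0457 0.2678
0.46 0.2568 0.3054 0.0461 0.2774
0.48 0.2682 0.2793 0.0302 0.2749
0.5 0.2692 0.2804 0.029 0.2758
0.52 0.2702 0.2825 0.0287 0.2769
0.54 0.2711 0.2837 0.029 0.2779
0.56 0.2735 0.2847 0.0293 0.2789
0.58 0.2605 0.3002 0.0459 0.2802
0.6 0.2589 0.3068 0.0444 0.286
0.62 0.2484 0.3198 0.0293 0.3082
0.64 0.2459 0.3198 0.0294 0.2835
0.66 0.2558 0.3146 0.0294 0.2674
```

View pics/w1.png

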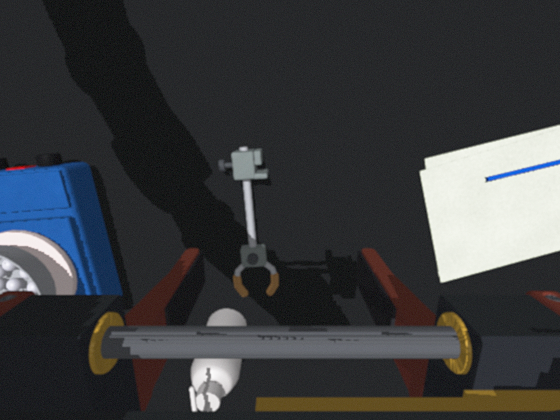

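The wrist view shows the clamp with its boss at (246,163) and jaws at (257,275), the bottle at (220,350) and the bowl at the left edge. The balance point is near (0.494, 0.2755), at a yaw of about 0.053, with the rod axis 0.0225 high (matches the text). Next I'll look over the bowl.

Call:
move_arm(
  plan=[
    {"gripper": 1, "slide": [-0.1, -0.355, -0.025], "turn": [0, 0, 0]},
    {"gripper": 1, "slide": [-0.1, -0.355, -0.025], "turn": [0, 0, 0]},
    {"gripper": 1, "slide": [-0.1, -0.355, -0.025], "turn": [0, 0, 0]},
    {"gripper": 1, "slide": [-0.1, -0.355, -0.025], "turn": [0, 0, 0]},
    {"gripper": 1, "slide": [-0.1, -0.355, -0.025], "turn": [0, 0, 0]},
    {"gripper": 1, "slide": [-0.1, -0.355, -0.025], "turn": [0, 0, 0]},
    {"gripper": 1, "slide": [-0.1, -0.355, -0.025], "turn": [0, 0, 0]},
    {"gripper": 1, "slide": [-0.1, -0.355, -0.025], "turn": [0, 0, 0]},
  ],
)

```text
t: 1.75
ee_pos: [0.5597, -0.0334, 0.3609]
tcp_rot: [0.003, 1.0, -0.001, 0.0]
wrist_force: [0.1, 1.7, 0.4]
opening: 0.0881
grip_force: 0.0
```

```bash
python3 - <<'E'
from h import *
print(monitor.get_obs()['ee_pos'].round(4))
p,d,c=grab('wrist');P=cloud(d,c);np.savez('w2.npz',p=p,d=d,K=c['K'],R=c['R'],t=c['t'])
b=np.array([.588,-.033]);r=np.hypot(P[...,0]-b[0],P[...,1]-b[1])
q=P[(d>0)&(r<.08)&(P[...,2]>.151)&(P[...,2]<.162)]
x=np.linalg.lstsq(np.c_[2*q[:,:2],np.ones(len(q))],(q[:,:2]**2).sum(1),rcond=None)[0];print('rim',len(q),x[:2],np.sqrt(x[2]+x[0]**2+x[1]**2),np.median(q[:,2]))
# bead tops: local maxima of height inside the bowl
Z=np.where((d>0)&(r<.042),P[...,2],0).astype(np.float32);Z=cv2.GaussianBlur(Z,(3,3),0)
mx=(Z==cv2.dilate(Z,np.ones((13,13))))&(Z>.112)
print('tops',[tuple(np.round(P[v,u],3))+(u,v) for v,u in np.argwhere(mx)])
print('floor',np.percentile(P[(d>0)&(r<.05)][:,2],[1,50,99]))
vu=np.argwhere((d>0)&(r<.08));a=vu.min(0);e=vu.max(0);print(a,e)
save(cv2.resize(p[a[0]:e[0],a[1]:e[1]],None,fx=4,fy=4,interpolation=2),'w2.png')
E
```

```text
[ 0.5597 -0.0334  0.3609]
rim 1076 [ 0.58819753 -0.03290051] 0.06354063902986143 0.15433321309062284
tops [(np.float64(0.561), np.float64(-0.032), np.float64(0.122), np.int64(282), np.int64(187)), (np.float64(0.571), np.float64(-0.051), np.float64(0.122), np.int64(267), np.int64(195)), (np.float64(0.572), np.float64(-0.013), np.float64(0.124), np.int64(297), np.int64(196)), (np.float64(0.589), np.float64(-0.058), np.float64(0.123), np.int64(262), np.int64(209)), (np.float64(0.59), np.float64(-0.036), np.float64(0.123), np.int64(279), np.int64(209)), (np.float64(0.594), np.float64(-0.01), np.float64(0.123), np.int64(299), np.int64(212)), (np.float64(0.608), np.float64(-0.051), np.float64(0.122), np.int64(268), np.int64(222)), (np.float64(0.611), np.float64(-0.024), np.float64(0.122), np.int64(288), np.int64(224))]
floor [0.10266263 0.1170869  0.45926559]
[143   0] [419 559]
```

View pics/w2.png

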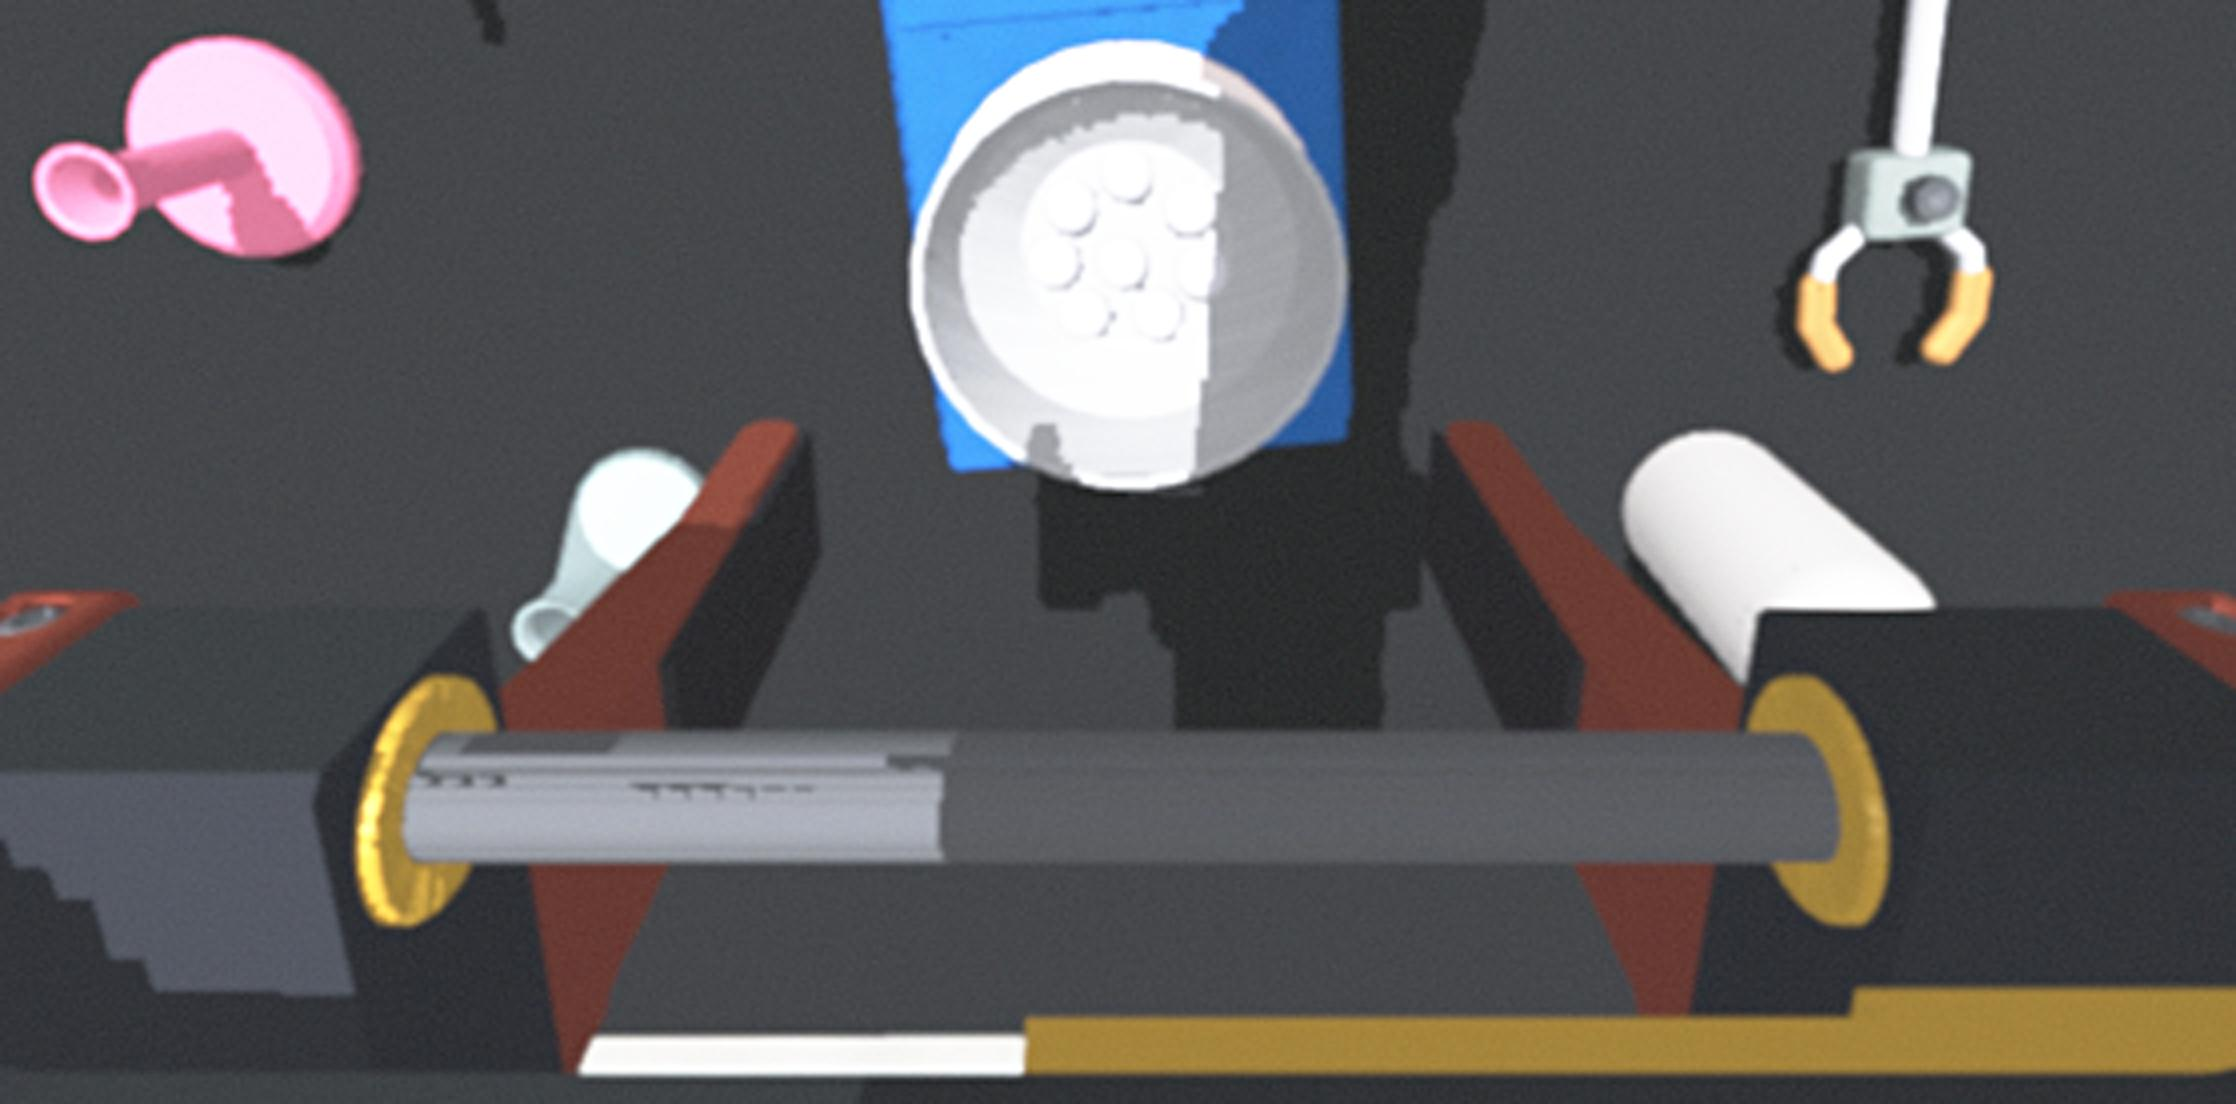

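The wrist view shows the bowl with one bead in the middle and a ring of seven at about 26 mm radius. The widest gap lies towards +x. The bowl centre is (0.588, -0.033), rim height 0.154. Now on to the rod, with a check from near.

Call:
move_arm(
  plan=[
    {"gripper": 1, "slide": [0.16, -0.28, 0.03], "turn": [0, 0, 0]},
    {"gripper": 1, "slide": [0.16, -0.28, 0.03], "turn": [0, 0, 0]},
    {"gripper": 1, "slide": [0.16, -0.28, 0.03], "turn": [0, 0, 0]},
    {"gripper": 1, "slide": [0.16, -0.28, 0.03], "turn": [0, 0, 0]},
    {"gripper": 1, "slide": [0.16, -0.28, 0.03], "turn": [0, 0, 0]},
    {"gripper": 1, "slide": [0.16, -0.28, 0.03], "turn": [0, 0, 0]},
    {"gripper": 1, "slide": [0.16, -0.28, 0.03], "turn": [0, 0, 0]},
    {"gripper": 1, "slide": [0.16, -0.28, 0.03], "turn": [0, 0, 0]},
  ],
)

```text
t: 2.6
ee_pos: [0.3969, -0.3103, 0.3303]
tcp_rot: [0.003, 1.0, -0.0, -0.0]
wrist_force: [-0.1, 0.3, -0.0]
opening: 0.0876
grip_force: 0.0
```

```bash
python3 - <<'E'
from h import *
s=monitor.get_obs();print(s['ee_pos'].round(4),s['tcp_rot'].round(3))
p,d,c=grab('wrist');P=cloud(d,c);save(p,'w3.png')
b=np.array([.441,-.312]);r=np.hypot(P[...,0]-b[0],P[...,1]-b[1])
for z0,z1 in((.082,.092),(.1,.13),(.13,.17),(.17,.19),(.192,.203)):
    m=(d>0)&(r<.03)&(P[...,2]>z0)&(P[...,2]<z1);q=P[m];print(z0,len(q),q.mean(0).round(4) if len(q) else '',q.min(0).round(4),q.max(0).round(4))
E
```

```text
[ 0.3969 -0.3103  0.3303] [ 0.003  1.    -0.    -0.   ]
0.082 224 [ 0.4408 -0.3111  0.0858] [ 0.4253 -0.3272  0.082 ] [ 0.4563 -0.295   0.0917]
0.1 54 [ 0.4377 -0.3108  0.1154] [ 0.4367 -0.315   0.1002] [ 0.4402 -0.3062  0.1295]
0.13 102 [ 0.4378 -0.311   0.1506] [ 0.4364 -0.3158  0.1304] [ 0.4405 -0.3064  0.1699]
0.17 65 [ 0.4378 -0.3114  0.1798] [ 0.4366 -0.3155  0.1702] [ 0.44   -0.3069  0.1899]
0.192 83 [ 0.4406 -0.311   0.1963] [ 0.4367 -0.3153  0.1924] [ 0.4456 -0.3062  0.1986]
```

View pics/w3.png

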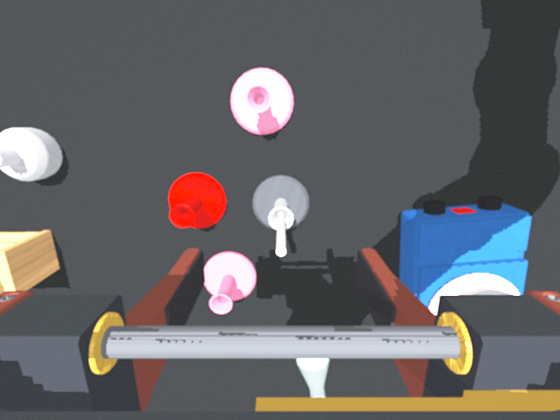

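The rod end is at (281,253) in the dark stand's mouth (281,215). Axis (0.441, -0.311), top 0.197. I'll descend over it.

Call:
move_arm(
  plan=[
    {"gripper": 1, "slide": [-0.044, -0.001, 0], "turn": [0, 0, 0]},
    {"gripper": 1, "slide": [-0.044, -0.001, 0.03], "turn": [0, 0, 0]},
    {"gripper": 1, "slide": [-0.044, -0.001, 0.08], "turn": [0, 0, 0]},
    {"gripper": 1, "slide": [-0.044, -0.001, 0.13], "turn": [0, 0, 0]},
    {"gripper": 1, "slide": [-0.044, -0.001, 0.17], "turn": [0, 0, 0]},
    {"gripper": 1, "slide": [-0.044, -0.001, 0.21], "turn": [0, 0, 0]},
    {"gripper": 1, "slide": [-0.044, -0.001, 0.21], "turn": [0, 0, 0]},
    {"gripper": 1, "slide": [-0.044, -0.001, 0.21], "turn": [0, 0, 0]},
  ],
)

```text
t: 3.45
ee_pos: [0.4444, -0.3073, 0.1209]
tcp_rot: [-0.001, 1.0, 0.0, -0.001]
wrist_force: [0.9, -0.7, 1.3]
opening: 0.0877
grip_force: 0.0
```

Call:
move_arm(
  plan=[
    {"gripper": 0, "slide": [0, 0, 0], "turn": [0, 0, 0]},
    {"gripper": 0, "slide": [0, 0, 0], "turn": [0, 0, 0]},
    {"gripper": 0, "slide": [0, 0, 0], "turn": [0, 0, 0]},
    {"gripper": 0, "slide": [0, 0, 0], "turn": [0, 0, 0]},
    {"gripper": 0, "slide": [0, 0, 0], "turn": [0, 0, 0]},
    {"gripper": 0, "slide": [0, 0, 0], "turn": [0, 0, 0]},
    {"gripper": 0, "slide": [0, 0, 0], "turn": [0, 0, 0]},
    {"gripper": 0, "slide": [0, 0, 0], "turn": [0, 0, 0]},
  ],
)

```text
t: 4.25
ee_pos: [0.4435, -0.3086, 0.1206]
tcp_rot: [-0.0, 1.0, 0.0, -0.0]
wrist_force: [-0.9, -0.8, 0.9]
opening: 0.0271
grip_force: 0.0
```

Call:
move_arm(
  plan=[
    {"gripper": 0.3, "slide": [0.0025, -0.0025, 0.0], "turn": [0, 0, 0]},
    {"gripper": 0.3, "slide": [0.0025, -0.0025, 0], "turn": [0, 0, 0]},
    {"gripper": 0, "slide": [0.0025, -0.0025, 0], "turn": [0, 0, 0]},
    {"gripper": 0, "slide": [0.0025, -0.0025, 0], "turn": [0, 0, 0]},
    {"gripper": 0, "slide": [0.0025, -0.0025, 0], "turn": [0, 0, 0]},
    {"gripper": 0, "slide": [0.0025, -0.0025, 0], "turn": [0, 0, 0]},
    {"gripper": 0, "slide": [0.0025, -0.0025, 0], "turn": [0, 0, 0]},
    {"gripper": 0, "slide": [0.0025, -0.0025, 0], "turn": [0, 0, 0]},
  ],
)

```text
t: 5.05
ee_pos: [0.4411, -0.3111, 0.1207]
tcp_rot: [-0.0, 1.0, 0.0, -0.0]
wrist_force: [-0.2, -0.6, -0.7]
opening: 0.0096
grip_force: 30.0
```

Call:
move_arm(
  plan=[
    {"gripper": 0, "slide": [0, 0, -0.015], "turn": [0, 0, 0]},
    {"gripper": 0, "slide": [0, 0, -0.04], "turn": [0, 0, 0]},
    {"gripper": 0, "slide": [0, 0, -0.07], "turn": [0, 0, 0]},
    {"gripper": 0, "slide": [0, 0, -0.11], "turn": [0, 0, 0]},
    {"gripper": 0, "slide": [0, 0, -0.15], "turn": [0, 0, 0]},
    {"gripper": 0, "slide": [0, 0, -0.175], "turn": [0, 0, 0]},
    {"gripper": 0, "slide": [0, 0, -0.175], "turn": [0, 0, 0]},
    {"gripper": 0, "slide": [0, 0, -0.175], "turn": [0, 0, 0]},
  ],
)

```text
t: 5.85
ee_pos: [0.441, -0.3109, 0.2955]
tcp_rot: [-0.0, 1.0, 0.0, 0.0]
wrist_force: [0.4, -0.6, -1.0]
opening: 0.0093
grip_force: 30.0
```

```bash
python3 - <<'E'
from h import *
s=monitor.get_obs();e=s['ee_pos'];print(e.round(4),s['opening'])
for n in('scene','side'):
    p,d,c=grab(n);P=cloud(d,c)
    m=(d>0)&(np.hypot(P[...,0]-e[0],P[...,1]-e[1])<.02)&(P[...,2]>.1)&(P[...,2]<e[2]-.02);q=P[m]
    print(n,len(q),'low',q[:,2].min().round(4));
    for z in(.19,.21,.23,.25):
        s=q[abs(q[:,2]-z)<.008]
        if len(s):print(z,s.mean(0).round(4))
E
```

```text
[ 0.441  -0.3109  0.2955] 0.009337041208267735
scene 201 low 0.1923
0.19 [ 0.4441 -0.3125  0.1948]
0.21 [ 0.4437 -0.3126  0.2102]
0.23 [ 0.4442 -0.3128  0.2304]
0.25 [ 0.4436 -0.3127  0.2501]
side 237 low 0.1921
0.19 [ 0.4374 -0.3121  0.1949]
0.21 [ 0.4377 -0.312   0.2103]
0.23 [ 0.438  -0.312   0.2306]
0.25 [ 0.4377 -0.3122  0.25  ]
```

Rod held upright; tip at 0.192 (TCP - 0.1035). Move to above the gap (0.618, -0.038).

Call:
move_arm(
  plan=[
    {"gripper": 0, "slide": [-0.177, 0.273, 0], "turn": [0, 0, 0]},
    {"gripper": 0, "slide": [-0.177, 0.273, 0], "turn": [0, 0, 0]},
    {"gripper": 0, "slide": [-0.177, 0.273, 0], "turn": [0, 0, 0]},
    {"gripper": 0, "slide": [-0.177, 0.273, 0], "turn": [0, 0, 0]},
    {"gripper": 0, "slide": [-0.177, 0.273, 0], "turn": [0, 0, 0]},
    {"gripper": 0, "slide": [-0.177, 0.273, 0], "turn": [0, 0, 0]},
    {"gripper": 0, "slide": [-0.177, 0.273, 0], "turn": [0, 0, 0]},
    {"gripper": 0, "slide": [-0.177, 0.273, 0], "turn": [0, 0, 0]},
  ],
)

```text
t: 6.75
ee_pos: [0.6189, -0.0325, 0.2929]
tcp_rot: [-0.004, 1.0, 0.001, -0.002]
wrist_force: [0.2, -0.7, -0.3]
opening: 0.0097
grip_force: 30.0
```

Call:
move_arm(
  plan=[
    {"gripper": 0, "slide": [0, 0, 0], "turn": [0, 0, 0]},
    {"gripper": 0, "slide": [0, 0, 0.02], "turn": [0, 0, 0]},
    {"gripper": 0, "slide": [0, 0, 0.035], "turn": [0, 0, 0]},
    {"gripper": 0, "slide": [0, 0, 0.045], "turn": [0, 0, 0]},
    {"gripper": 0, "slide": [0, 0, 0.055], "turn": [0, 0, 0]},
    {"gripper": 0, "slide": [0, 0, 0.055], "turn": [0, 0, 0]},
  ],
)

```text
t: 7.35
ee_pos: [0.617, -0.0385, 0.2392]
tcp_rot: [0.0, 1.0, -0.0, -0.001]
wrist_force: [-1.0, 0.3, -0.7]
opening: 0.0099
grip_force: 30.0
```

Call:
move_arm(
  plan=[
    {"gripper": 0, "slide": [-0.001, 0, 0.01], "turn": [0, 0, 0]},
    {"gripper": 0, "slide": [-0.001, 0, 0.018], "turn": [0, 0, 0]},
    {"gripper": 0, "slide": [-0.001, 0, 0.025], "turn": [0, 0, 0]},
    {"gripper": 0, "slide": [-0.001, 0, 0.025], "turn": [0, 0, 0]},
    {"gripper": 0, "slide": [-0.001, 0, 0.025], "turn": [0, 0, 0]},
  ],
)

```text
t: 7.85
ee_pos: [0.619, -0.0381, 0.2156]
tcp_rot: [-0.0, 1.0, -0.0, -0.0]
wrist_force: [-0.1, 0.4, -0.7]
opening: 0.0095
grip_force: 30.0
```

Call:
move_arm(
  plan=[
    {"gripper": 0, "slide": [0.005, 0.015, 0], "turn": [0, 0, 0]},
    {"gripper": 0, "slide": [0.013, 0.027, 0], "turn": [0, 0, 0]},
    {"gripper": 0, "slide": [0.027, 0.033, 0], "turn": [0, 0, 0]},
    {"gripper": 0, "slide": [0.041, 0.031, 0], "turn": [0, 0, 0]},
    {"gripper": 0, "slide": [0.053, 0.023, 0], "turn": [0, 0, 0]},
    {"gripper": 0, "slide": [0.059, 0.009, 0], "turn": [0, 0, 0]},
    {"gripper": 0, "slide": [0.057, -0.005, 0], "turn": [0, 0, 0]},
    {"gripper": 0, "slide": [0.049, -0.017, 0], "turn": [0, 0, 0]},
  ],
)

```text
t: 8.65
ee_pos: [0.5698, -0.0558, 0.2161]
tcp_rot: [0.0, 1.0, 0.001, -0.0]
wrist_force: [1.5, 3.9, 0.3]
opening: 0.0095
grip_force: 30.0
```

Call:
move_arm(
  plan=[
    {"gripper": 0, "slide": [-0.013, -0.006, 0], "turn": [0, 0, 0]},
    {"gripper": 0, "slide": [-0.028, -0.004, 0], "turn": [0, 0, 0]},
    {"gripper": 0, "slide": [-0.039, 0.004, 0], "turn": [0, 0, 0]},
    {"gripper": 0, "slide": [-0.045, 0.017, 0], "turn": [0, 0, 0]},
    {"gripper": 0, "slide": [-0.044, 0.032, 0], "turn": [0, 0, 0]},
    {"gripper": 0, "slide": [-0.035, 0.044, 0], "turn": [0, 0, 0]},
    {"gripper": 0, "slide": [-0.022, 0.05, 0], "turn": [0, 0, 0]},
    {"gripper": 0, "slide": [-0.008, 0.048, 0], "turn": [0, 0, 0]},
  ],
)

```text
t: 9.45
ee_pos: [0.5765, -0.0044, 0.2154]
tcp_rot: [-0.002, 1.0, 0.0, -0.001]
wrist_force: [1.4, 1.0, 0.1]
opening: 0.0097
grip_force: 30.0
```

```bash
cat > bd.py <<'E'
from h import *
s=monitor.get_obs();print(s['ee_pos'].round(4),s['wrist_force'].round(1))
B0=np.array([[.561,-.032],[.571,-.051],[.572,-.013],[.589,-.058],[.59,-.036],[.594,-.01],[.608,-.051],[.611,-.024]])
for n in('wrist','scene'):
    p,d,c=grab(n);P=cloud(d,c)
    r=np.hypot(P[...,0]-.588,P[...,1]+.033)
    ok=(d>0)&(r<.05)&(P[...,2]<.135)&(P[...,2]>.1)
    Z=np.where(ok,P[...,2],0).astype(np.float32);Z=cv2.GaussianBlur(Z,(3,3),0)
    T=[P[v,u] for v,u in np.argwhere((Z==cv2.dilate(Z,np.ones((11,11))))&(Z>.112))]
    for q in T:print(n,q.round(3),'nearest start',np.hypot(*(B0-q[:2]).T).min().round(3))
    if n=='wrist':save(cv2.resize(p[100:330,180:400],None,fx=2.5,fy=2.5),'bd_%d.png'%(s['t']*100))
E
python3 bd.py; ls pics
```

```text
[ 0.5765 -0.0044  0.2154] [1.4 1.  0.1]
wrist [ 0.539 -0.038  0.117] nearest start 0.023
wrist [ 0.54  -0.027  0.116] nearest start 0.022
wrist [ 0.544 -0.055  0.117] nearest start 0.027
wrist [ 0.544 -0.012  0.116] nearest start 0.026
wrist [ 0.548 -0.006  0.117] nearest start 0.025
wrist [ 0.555 -0.018  0.125] nearest start 0.015
wrist [ 0.558 -0.072  0.116] nearest start 0.024
wrist [0.559 0.006 0.116] nearest start 0.023
wrist [ 0.563 -0.034  0.122] nearest start 0.003
wrist [ 0.566 -0.076  0.117] nearest start 0.026
wrist [ 0.561 -0.006  0.133] nearest start 0.013
wrist [0.565 0.01  0.117] nearest start 0.024
wrist [ 0.565 -0.052  0.122] nearest start 0.006
wrist [0.571 0.013 0.117] nearest start 0.026
wrist [ 0.572 -0.079  0.117] nearest start 0.027
wrist [ 0.574 -0.017  0.123] nearest start 0.004
wrist [ 0.578 -0.081  0.116] nearest start 0.025
wrist [0.582 0.016 0.115] nearest start 0.028
wrist [ 0.585 -0.045  0.122] nearest start 0.011
wrist [ 0.589 -0.082  0.117] nearest start 0.024
wrist [0.592 0.016 0.116] nearest start 0.026
wrist [ 0.6   -0.081  0.116] nearest start 0.025
wrist [ 0.6   -0.06   0.122] nearest start 0.011
wrist [ 0.615 -0.049  0.122] nearest start 0.007
wrist [ 0.619 -0.032  0.123] nearest start 0.011
wrist [ 0.627 -0.064  0.115] nearest start 0.023
wrist [ 0.633 -0.053  0.116] nearest start 0.025
wrist [ 0.636 -0.04   0.116] nearest start 0.029
scene [ 0.565 -0.011  0.132] nearest start 0.007
scene [0.597 0.013 0.116] nearest start 0.023
scene [ 0.568 -0.06   0.121] nearest start 0.009
scene [ 0.586 -0.048  0.122] nearest start 0.011
bd_944.png
crop1.png
scene0.png
side0.png
w1.png
w2.png
w3.png
```

Call:
move_arm(
  plan=[
    {"gripper": 0, "slide": [0.012, -0.009, 0], "turn": [0, 0, 0]},
    {"gripper": 0, "slide": [0.018, -0.022, 0], "turn": [0, 0, 0]},
    {"gripper": 0, "slide": [0.016, -0.036, 0], "turn": [0, 0, 0]},
    {"gripper": 0, "slide": [0.008, -0.048, 0], "turn": [0, 0, 0]},
    {"gripper": 0, "slide": [-0.006, -0.054, 0], "turn": [0, 0, 0]},
    {"gripper": 0, "slide": [-0.02, -0.052, 0], "turn": [0, 0, 0]},
    {"gripper": 0, "slide": [-0.032, -0.044, 0], "turn": [0, 0, 0]},
    {"gripper": 0, "slide": [-0.038, -0.031, 0], "turn": [0, 0, 0]},
  ],
)

```text
t: 10.35
ee_pos: [0.6174, -0.0389, 0.2154]
tcp_rot: [0.001, 1.0, -0.0, 0.0]
wrist_force: [-1.0, -0.9, -0.5]
opening: 0.0095
grip_force: 30.0
```

Call:
move_arm(
  plan=[
    {"gripper": 0, "slide": [0.007, 0.012, 0], "turn": [0, 0, 0]},
    {"gripper": 0, "slide": [0.016, 0.018, 0], "turn": [0, 0, 0]},
    {"gripper": 0, "slide": [0.025, 0.022, 0], "turn": [0, 0, 0]},
    {"gripper": 0, "slide": [0.034, 0.021, 0], "turn": [0, 0, 0]},
    {"gripper": 0, "slide": [0.042, 0.016, 0], "turn": [0, 0, 0]},
    {"gripper": 0, "slide": [0.046, 0.007, 0], "turn": [0, 0, 0]},
    {"gripper": 0, "slide": [0.045, -0.002, 0], "turn": [0, 0, 0]},
    {"gripper": 0, "slide": [0.039, -0.01, 0], "turn": [0, 0, 0]},
  ],
)

```text
t: 11.15
ee_pos: [0.5768, -0.0472, 0.2164]
tcp_rot: [0.0, 1.0, 0.002, 0.0]
wrist_force: [1.7, 8.7, 3.2]
opening: 0.0097
grip_force: 30.0
```

Call:
move_arm(
  plan=[
    {"gripper": 0, "slide": [-0.009, -0.004, 0], "turn": [0, 0, 0]},
    {"gripper": 0, "slide": [-0.018, -0.003, 0], "turn": [0, 0, 0]},
    {"gripper": 0, "slide": [-0.025, 0.003, 0], "turn": [0, 0, 0]},
    {"gripper": 0, "slide": [-0.033, 0.011, 0], "turn": [0, 0, 0]},
    {"gripper": 0, "slide": [-0.036, 0.023, 0], "turn": [0, 0, 0]},
    {"gripper": 0, "slide": [-0.029, 0.036, 0], "turn": [0, 0, 0]},
    {"gripper": 0, "slide": [-0.016, 0.042, 0], "turn": [0, 0, 0]},
    {"gripper": 0, "slide": [-0.001, 0.04, 0], "turn": [0, 0, 0]},
  ],
)

```text
t: 11.95
ee_pos: [0.579, -0.0069, 0.2165]
tcp_rot: [-0.001, 1.0, -0.001, 0.002]
wrist_force: [1.7, -1.4, 0.2]
opening: 0.0092
grip_force: 30.0
```

Call:
move_arm(
  plan=[
    {"gripper": 0, "slide": [0.012, -0.009, 0], "turn": [0, 0, 0]},
    {"gripper": 0, "slide": [0.018, -0.022, 0], "turn": [0, 0, 0]},
    {"gripper": 0, "slide": [0.016, -0.036, 0], "turn": [0, 0, 0]},
    {"gripper": 0, "slide": [0.008, -0.048, 0], "turn": [0, 0, 0]},
    {"gripper": 0, "slide": [-0.006, -0.054, 0], "turn": [0, 0, 0]},
    {"gripper": 0, "slide": [-0.02, -0.052, 0], "turn": [0, 0, 0]},
    {"gripper": 0, "slide": [-0.032, -0.044, 0], "turn": [0, 0, 0]},
    {"gripper": 0, "slide": [-0.038, -0.031, 0], "turn": [0, 0, 0]},
  ],
)

```text
t: 12.75
ee_pos: [0.6159, -0.0405, 0.2149]
tcp_rot: [0.001, 1.0, -0.001, -0.001]
wrist_force: [-4.2, -1.3, 2.9]
opening: 0.0096
grip_force: 30.0
```

```bash
python3 bd.py|grep -v ' 0.11[0-9]\]'; ls pics
```

```text
[ 0.6159 -0.0405  0.2149] [-4.2 -1.3  2.9]
wrist [ 0.564 -0.057  0.126] nearest start 0.01
wrist [ 0.566 -0.037  0.123] nearest start 0.007
wrist [ 0.571 -0.019  0.123] nearest start 0.006
wrist [ 0.58  -0.053  0.122] nearest start 0.009
wrist [ 0.582 -0.036  0.122] nearest start 0.008
wrist [ 0.59  -0.021  0.123] nearest start 0.012
wrist [ 0.606 -0.041  0.132] nearest start 0.01
wrist [ 0.61  -0.021  0.121] nearest start 0.003
wrist [ 0.623 -0.035  0.124] nearest start 0.016
scene [ 0.565 -0.057  0.123] nearest start 0.009
scene [ 0.584 -0.038  0.122] nearest start 0.007
scene [ 0.614 -0.04   0.131] nearest start 0.012
bd_1275.png
bd_944.png
crop1.png
scene0.png
side0.png
w1.png
w2.png
w3.png
```

Call:
move_arm(
  plan=[
    {"gripper": 0, "slide": [0.007, 0.012, 0], "turn": [0, 0, 0]},
    {"gripper": 0, "slide": [0.016, 0.018, 0], "turn": [0, 0, 0]},
    {"gripper": 0, "slide": [0.025, 0.022, 0], "turn": [0, 0, 0]},
    {"gripper": 0, "slide": [0.034, 0.021, 0], "turn": [0, 0, 0]},
    {"gripper": 0, "slide": [0.042, 0.016, 0], "turn": [0, 0, 0]},
    {"gripper": 0, "slide": [0.046, 0.007, 0], "turn": [0, 0, 0]},
    {"gripper": 0, "slide": [0.045, -0.002, 0], "turn": [0, 0, 0]},
    {"gripper": 0, "slide": [0.039, -0.01, 0], "turn": [0, 0, 0]},
  ],
)

```text
t: 13.65
ee_pos: [0.5759, -0.0506, 0.2154]
tcp_rot: [0.001, 1.0, 0.0, -0.001]
wrist_force: [1.0, 0.9, -0.4]
opening: 0.0096
grip_force: 30.0
```

Call:
move_arm(
  plan=[
    {"gripper": 0, "slide": [-0.011, 0.014, 0], "turn": [0, 0, 0]},
    {"gripper": 0, "slide": [-0.022, 0.028, 0], "turn": [0, 0, 0]},
    {"gripper": 0, "slide": [-0.016, 0.036, 0], "turn": [0, 0, 0]},
    {"gripper": 0, "slide": [-0.001, 0.034, 0], "turn": [0, 0, 0]},
    {"gripper": 0, "slide": [0.009, 0.019, 0], "turn": [0, 0, 0]},
    {"gripper": 0, "slide": [-0.001, 0.011, 0], "turn": [0, 0, 0]},
    {"gripper": 0, "slide": [-0.016, 0.009, 0], "turn": [0, 0, 0]},
    {"gripper": 0, "slide": [-0.016, 0.009, 0], "turn": [0, 0, 0]},
  ],
)

```text
t: 14.45
ee_pos: [0.5942, -0.0408, 0.2155]
tcp_rot: [0.0, 1.0, -0.0, 0.0]
wrist_force: [-1.8, 1.4, -0.4]
opening: 0.0096
grip_force: 30.0
```

Call:
move_arm(
  plan=[
    {"gripper": 0, "slide": [0, 0, -0.005], "turn": [0, 0, 0]},
    {"gripper": 0, "slide": [0, 0, -0.015], "turn": [0, 0, 0]},
    {"gripper": 0, "slide": [0, 0, -0.03], "turn": [0, 0, 0]},
    {"gripper": 0, "slide": [0, 0, -0.055], "turn": [0, 0, 0]},
    {"gripper": 0, "slide": [0, 0, -0.08], "turn": [0, 0, 0]},
    {"gripper": 0, "slide": [0, 0, -0.08], "turn": [0, 0, 0]},
    {"gripper": 0, "slide": [0, 0, -0.08], "turn": [0, 0, 0]},
  ],
)

```text
t: 15.15
ee_pos: [0.5931, -0.04, 0.2969]
tcp_rot: [-0.0, 1.0, 0.0, 0.001]
wrist_force: [-0.5, -0.5, -0.3]
opening: 0.0096
grip_force: 30.0
```

```bash
cat > rod.py <<'E'
from h import *
s=monitor.get_obs();e=s['ee_pos'];print(e.round(4),s['tcp_rot'].round(4))
for n in('scene','side'):
    p,d,c=grab(n);P=cloud(d,c)
    m=(d>0)&(np.hypot(P[...,0]-e[0],P[...,1]-e[1])<.02)&(P[...,2]>e[2]-.13)&(P[...,2]<e[2]-.025);q=P[m]
    print(n,len(q),'low-tcp',(q[:,2].min()-e[2]).round(4));
    for z in(-.095,-.08,-.06,-.04):
        k=q[abs(q[:,2]-z-e[2])<.008]
        if len(k):print(z,(k.mean(0)-e).round(4))
E
python3 rod.py; python3 bd.py|grep -v ' 0.11[0-9]\]'; ls pics
```

```text
[ 0.5931 -0.04    0.2969] [-2.e-04  1.e+00  3.e-04  1.e-03]
scene 157 low-tcp -0.1013
-0.095 [-0.0006 -0.003  -0.094 ]
-0.08 [ 0.0003 -0.0029 -0.0804]
-0.06 [ 0.0006 -0.0038 -0.0598]
-0.04 [ 0.0014 -0.0029 -0.0402]
side 125 low-tcp -0.1
-0.095 [-0.0055 -0.0022 -0.0936]
-0.08 [-0.005  -0.0011 -0.0799]
-0.06 [-0.0039 -0.0014 -0.0605]
-0.04 [-0.0039 -0.0018 -0.0397]
[ 0.5923 -0.0399  0.2952] [-0.1 -0.5 -0.6]
wrist [ 0.571 -0.052  0.123] nearest start 0.001
wrist [ 0.573 -0.028  0.123] nearest start 0.013
wrist [ 0.585 -0.011  0.122] nearest start 0.009
wrist [ 0.596 -0.036  0.122] nearest start 0.006
wrist [ 0.601 -0.014  0.122] nearest start 0.008
wrist [ 0.603 -0.059  0.121] nearest start 0.009
wrist [ 0.618 -0.021  0.121] nearest start 0.008
scene [ 0.574 -0.031  0.121] nearest start 0.013
scene [ 0.572 -0.054  0.121] nearest start 0.003
scene [ 0.603 -0.017  0.122] nearest start 0.01
scene [ 0.594 -0.038  0.12 ] nearest start 0.004
bd_1275.png
bd_1525.png
bd_944.png
crop1.png
scene0.png
side0.png
w1.png
w2.png
w3.png
```

Step 1 should be met after more than four turns. The rod has tilted about 0.033 rad in the grip, so I'll correct with a small turn about y while carrying it back over the stand.

Call:
move_arm(
  plan=[
    {"gripper": 0, "slide": [0.152, -0.27, 0], "turn": [0, -0.033, 0]},
    {"gripper": 0, "slide": [0.152, -0.27, 0], "turn": [0, -0.033, 0]},
    {"gripper": 0, "slide": [0.152, -0.27, 0], "turn": [0, -0.033, 0]},
    {"gripper": 0, "slide": [0.152, -0.27, 0], "turn": [0, -0.033, 0]},
    {"gripper": 0, "slide": [0.152, -0.27, 0], "turn": [0, -0.033, 0]},
    {"gripper": 0, "slide": [0.152, -0.27, 0], "turn": [0, -0.033, 0]},
    {"gripper": 0, "slide": [0.152, -0.27, 0], "turn": [0, -0.033, 0]},
    {"gripper": 0, "slide": [0.152, -0.27, 0], "turn": [0, -0.033, 0]},
  ],
)

```text
t: 16.15
ee_pos: [0.4394, -0.3119, 0.2953]
tcp_rot: [0.002, 1.0, -0.0, 0.016]
wrist_force: [0.6, 0.9, 0.4]
opening: 0.0096
grip_force: 30.0
```

Call:
move_arm(
  plan=[
    {"gripper": 0, "slide": [0, 0, 0], "turn": [0, 0, 0]},
    {"gripper": 0, "slide": [0, 0, 0.03], "turn": [0, 0, 0]},
    {"gripper": 0, "slide": [0, 0, 0.06], "turn": [0, 0, 0]},
    {"gripper": 0, "slide": [0, 0, 0.06], "turn": [0, 0, 0]},
    {"gripper": 0, "slide": [0, 0, 0.06], "turn": [0, 0, 0]},
  ],
)

```text
t: 16.65
ee_pos: [0.4439, -0.3087, 0.2358]
tcp_rot: [-0.001, 1.0, 0.0, 0.016]
wrist_force: [0.0, -0.1, 0.1]
opening: 0.0096
grip_force: 30.0
```

```bash
python3 rod.py
```

```text
[ 0.4439 -0.3087  0.2358] [-1.400e-03  9.999e-01  3.000e-04  1.590e-02]
scene 159 low-tcp -0.102
-0.095 [ 0.003  -0.0019 -0.0947]
-0.08 [ 0.0032 -0.0018 -0.0801]
-0.06 [ 0.0032 -0.0018 -0.0602]
-0.04 [ 0.0038 -0.0017 -0.0394]
side 188 low-tcp -0.0995
-0.095 [-0.0016 -0.0019 -0.0933]
-0.08 [-0.0018 -0.0028 -0.0801]
-0.06 [-0.0016 -0.0023 -0.0601]
-0.04 [-0.0016 -0.0023 -0.04  ]
```

Call:
move_arm(
  plan=[
    {"gripper": 0, "slide": [0.0035, -0.001, 0], "turn": [0, 0, 0]},
    {"gripper": 0, "slide": [0.004, -0.001, 0.015], "turn": [0, 0, 0]},
    {"gripper": 0, "slide": [0.0045, -0.001, 0.03], "turn": [0, 0, 0]},
    {"gripper": 0, "slide": [0.005, -0.001, 0.04], "turn": [0, 0, 0]},
    {"gripper": 0, "slide": [0.005, -0.001, 0.04], "turn": [0, 0, 0]},
    {"gripper": 0, "slide": [0.005, -0.001, 0.04], "turn": [0, 0, 0]},
  ],
)

```text
t: 17.35
ee_pos: [0.4395, -0.3114, 0.1961]
tcp_rot: [0.0, 1.0, -0.0, 0.017]
wrist_force: [0.5, -0.4, -0.6]
opening: 0.0093
grip_force: 30.0
```

```bash
python3 rod.py
```

```text
[ 0.4395 -0.3114  0.1961] [ 0.000e+00  9.999e-01 -1.000e-04  1.680e-02]
scene 306 low-tcp -0.13
-0.095 [ 0.0036 -0.0022 -0.0942]
-0.08 [ 0.0035 -0.0019 -0.0802]
-0.06 [ 0.0032 -0.0022 -0.0604]
-0.04 [ 0.0034 -0.0017 -0.0405]
side 382 low-tcp -0.1299
-0.095 [-0.002  -0.0017 -0.0934]
-0.08 [-0.0017 -0.0015 -0.0799]
-0.06 [-0.002  -0.0019 -0.0594]
-0.04 [-0.0018 -0.0019 -0.0402]
```

Call:
move_arm(
  plan=[
    {"gripper": 0, "slide": [0, 0.001, 0.01], "turn": [0, 0, 0]},
    {"gripper": 0, "slide": [0, 0.001, 0.02], "turn": [0, 0, 0]},
    {"gripper": 0, "slide": [0.0005, 0.001, 0.03], "turn": [0, 0, 0]},
    {"gripper": 0, "slide": [0.001, 0.001, 0.04], "turn": [0, 0, 0]},
    {"gripper": 0, "slide": [0.001, 0.001, 0.05], "turn": [0, 0, 0]},
    {"gripper": 0, "slide": [0.0015, 0.001, 0.06], "turn": [0, 0, 0]},
    {"gripper": 0, "slide": [0.0015, 0.001, 0.07], "turn": [0, 0, 0]},
    {"gripper": 0, "slide": [0.0015, 0.001, 0.072], "turn": [0, 0, 0]},
  ],
)

```text
t: 18.25
ee_pos: [0.4396, -0.3097, 0.1221]
tcp_rot: [-0.0, 1.0, 0.0, 0.016]
wrist_force: [-0.2, -0.0, -0.9]
opening: 0.0096
grip_force: 30.0
```

Call:
move_arm(
  plan=[
    {"gripper": 1, "slide": [0, 0, 0], "turn": [0, 0, 0]},
    {"gripper": 1, "slide": [0, 0, 0], "turn": [0, 0, 0]},
    {"gripper": 1, "slide": [0, 0, 0], "turn": [0, 0, 0]},
    {"gripper": 1, "slide": [0, 0, 0], "turn": [0, 0, 0]},
    {"gripper": 1, "slide": [0, 0, 0], "turn": [0, 0, 0]},
    {"gripper": 1, "slide": [0, 0, 0], "turn": [0, 0, 0]},
    {"gripper": 1, "slide": [0, 0, 0], "turn": [0, 0, 0]},
    {"gripper": 1, "slide": [0, 0, 0], "turn": [0, 0, 0]},
  ],
)

```text
t: 19.05
ee_pos: [0.4402, -0.3101, 0.1236]
tcp_rot: [-0.0, 1.0, 0.0, 0.016]
wrist_force: [0.6, -0.2, -0.2]
opening: 0.0699
grip_force: 0.0
```

Call:
move_arm(
  plan=[
    {"gripper": 1, "slide": [0, 0, -0.02], "turn": [0, 0, 0]},
    {"gripper": 1, "slide": [0, 0, -0.06], "turn": [0, 0, 0]},
    {"gripper": 1, "slide": [0, 0, -0.11], "turn": [0, 0.033, 0]},
    {"gripper": 1, "slide": [0, 0, -0.16], "turn": [0, 0.033, 0]},
    {"gripper": 1, "slide": [0, 0, -0.21], "turn": [0, 0.033, 0]},
    {"gripper": 1, "slide": [0, 0, -0.24], "turn": [0, 0.033, 0]},
    {"gripper": 1, "slide": [0, 0, -0.24], "turn": [0, 0.033, 0]},
  ],
)

```text
t: 19.75
ee_pos: [0.4337, -0.3116, 0.368]
tcp_rot: [0.0, 1.0, -0.001, 0.004]
wrist_force: [0.3, -0.3, -0.1]
opening: 0.0879
grip_force: 0.0
```

```bash
python3 - <<'E'
from h import *
s=monitor.get_obs();print(s['ee_pos'].round(4),s['tcp_rot'].round(4))
for n in('scene','side'):
    p,d,c=grab(n);P=cloud(d,c)
    if n=='scene':o=cv2.resize(p[180:350,80:350],None,fx=2.8,fy=2.8);save(o,'rodback.png')
    q=P[(d>0)&(np.hypot(P[...,0]-.441,P[...,1]+.311)<.02)&(P[...,2]>.095)&(P[...,2]<.23)]
    print(n,'top',q[:,2].max().round(4),q[q[:,2]>.17].mean(0).round(4),q[q[:,2]<.125].mean(0).round(4))
E
```

```text
[ 0.4337 -0.3116  0.368 ] [ 1.0e-04  1.0e+00 -1.4e-03  3.9e-03]
scene top 0.1983 [ 0.4424 -0.3115  0.1855] [ 0.4424 -0.3113  0.1098]
side top 0.1989 [ 0.4379 -0.311   0.1871] [ 0.4377 -0.3112  0.1098]
```

View pics/rodback.png

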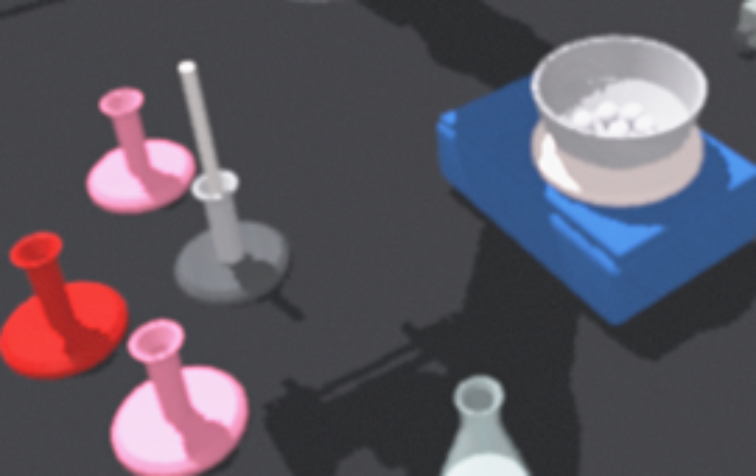

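The rod stands upright in the dark stand again (188,68 to 215,185 in the crop; top 0.198), and the beads are all in the bowl. On to the clamp.

Call:
move_arm(
  plan=[
    {"gripper": 1, "slide": [-0.03, 0.587, 0.04], "turn": [0, 0, -0.053]},
    {"gripper": 1, "slide": [-0.03, 0.587, 0.04], "turn": [0, 0, -0.053]},
    {"gripper": 1, "slide": [-0.03, 0.587, 0.04], "turn": [0, 0, -0.053]},
    {"gripper": 1, "slide": [-0.03, 0.587, 0.04], "turn": [0, 0, -0.053]},
    {"gripper": 1, "slide": [-0.03, 0.587, 0.04], "turn": [0, 0, -0.053]},
    {"gripper": 1, "slide": [-0.03, 0.587, 0.04], "turn": [0, 0, -0.053]},
    {"gripper": 1, "slide": [-0.03, 0.587, 0.04], "turn": [0, 0, -0.053]},
    {"gripper": 1, "slide": [-0.03, 0.587, 0.04], "turn": [0, 0, -0.053]},
  ],
)

```text
t: 20.65
ee_pos: [0.4513, 0.0902, 0.3344]
tcp_rot: [-0.027, 1.0, -0.0, -0.001]
wrist_force: [0.4, 0.4, 0.3]
opening: 0.0877
grip_force: 0.0
```

Call:
move_arm(
  plan=[
    {"gripper": 1, "slide": [0.0, 0.2, 0.08], "turn": [0, 0, 0]},
    {"gripper": 1, "slide": [0.0, 0.2, 0.08], "turn": [0, 0, 0]},
    {"gripper": 1, "slide": [0.0, 0.2, 0.08], "turn": [0, 0, 0]},
    {"gripper": 1, "slide": [0.0, 0.2, 0.08], "turn": [0, 0, 0]},
    {"gripper": 1, "slide": [0.0, 0.2, 0.08], "turn": [0, 0, 0]},
    {"gripper": 1, "slide": [0.0, 0.2, 0.08], "turn": [0, 0, 0]},
  ],
)

```text
t: 21.25
ee_pos: [0.44, 0.2893, 0.2534]
tcp_rot: [-0.029, 1.0, -0.001, -0.002]
wrist_force: [-0.3, -0.7, 0.3]
opening: 0.0877
grip_force: 0.0
```

```bash
cat > cl.py <<'E'
from h import *
from scipy.spatial.transform import Rotation as Ro
s=monitor.get_obs();e=s['ee_pos'];print(e.round(4),s['tcp_rot'].round(4))
p,d,c=grab('wrist');P=cloud(d,c)
q=P[(d>0)&(P[...,2]>.012)&(P[...,2]<.06)&(P[...,1]>.2)&(P[...,1]<.36)&(P[...,0]<.68)&(P[...,0]>.38)]
m=q[(q[:,0]>.485)&(q[:,0]<.56)]
v=cv2.fitLine(m[:,:2].astype(np.float32),cv2.DIST_HUBER,0,.01,.01).ravel();v=v*np.sign(v[0]) if v[0]<0 else v
u=v[:2];u=u*np.sign(u[0]);o=v[2:]if v[2]>0 else -v[2:];a=(q[:,:2]-o)@u;b=(q[:,:2]-o)@[-u[1],u[0]]
print('dir',u,np.arctan2(u[1],u[0]).round(4),'rodtop',np.percentile(m[:,2],95).round(4),'width',np.ptp(b[(a>-.02)&(a<.02)]).round(4))
print('ends',a.min(),a.max(),'bare rod',[ (a[(abs(b)>.012)&(a<0)].max()).round(4),(a[(abs(b)>.012)&(a>0)].min()).round(4)])
for n,t in(('boss end',a.min()+.077),('inner face',a[(abs(b)>.012)&(a<0)].max()+.037),('yoke',a[(abs(b)>.012)&(a>0)].min()-.075),('prongs',a.max()-.167)):
    w=o+t*u;print(n,w.round(4))
E
python3 cl.py
```

```text
[0.44   0.2893 0.2534] [-0.0287  0.9996 -0.0015 -0.0022]
dir [0.99749553 0.07072946] 0.0708 rodtop 0.0284 width 0.012
ends -0.10584826381223329 0.12048728671272972 bare rod [np.float64(-0.0603), np.float64(0.0507)]
boss end [0.4931 0.2744]
inner face [0.4986 0.2748]
yoke [0.4975 0.2748]
prongs [0.4754 0.2732]
```

Call:
move_arm(
  plan=[
    {"gripper": 1, "slide": [-0.056, -0.018, 0], "turn": [0, 0, -0.008]},
    {"gripper": 1, "slide": [-0.056, -0.018, 0.03], "turn": [0, 0, -0.008]},
    {"gripper": 1, "slide": [-0.056, -0.018, 0.08], "turn": [0, 0, -0.008]},
    {"gripper": 1, "slide": [-0.056, -0.018, 0.13], "turn": [0, 0, -0.008]},
    {"gripper": 1, "slide": [-0.056, -0.018, 0.17], "turn": [0, 0, -0.008]},
    {"gripper": 1, "slide": [-0.056, -0.018, 0.19], "turn": [0, 0, -0.008]},
    {"gripper": 1, "slide": [-0.056, -0.018, 0.19], "turn": [0, 0, -0.008]},
    {"gripper": 1, "slide": [-0.056, -0.018, 0.19], "turn": [0, 0, -0.008]},
  ],
)

```text
t: 22.1
ee_pos: [0.4999, 0.2714, 0.0673]
tcp_rot: [-0.029, 1.0, -0.0, 0.0]
wrist_force: [0.3, -0.0, 0.4]
opening: 0.0877
grip_force: 0.0
```

Call:
move_arm(
  plan=[
    {"gripper": 1, "slide": [0.002, 0.0035, 0.02], "turn": [0, 0, 0]},
    {"gripper": 1, "slide": [0.002, 0.0035, 0.04], "turn": [0, 0, 0]},
    {"gripper": 1, "slide": [0.002, 0.0035, 0.05], "turn": [0, 0, 0]},
    {"gripper": 1, "slide": [0.002, 0.0035, 0.05], "turn": [0, 0, 0]},
    {"gripper": 0.4, "slide": [0.002, 0.0035, 0.05], "turn": [0, 0, 0]},
    {"gripper": 0.4, "slide": [0.002, 0.0035, 0.05], "turn": [0, 0, 0]},
    {"gripper": 0.4, "slide": [0.002, 0.0035, 0.05], "turn": [0, 0, 0]},
    {"gripper": 0.4, "slide": [0.002, 0.0035, 0.05], "turn": [0, 0, 0]},
  ],
)

```text
t: 22.9
ee_pos: [0.4969, 0.2767, 0.0169]
tcp_rot: [-0.031, 1.0, 0.0, 0.0]
wrist_force: [-0.4, 0.3, 0.6]
opening: 0.0596
grip_force: 0.0
```

Call:
move_arm(
  plan=[
    {"gripper": 0, "slide": [0, 0, 0], "turn": [0, 0, 0]},
    {"gripper": 0, "slide": [0, 0, 0], "turn": [0, 0, 0]},
    {"gripper": 0, "slide": [0, 0, 0], "turn": [0, 0, 0]},
    {"gripper": 0, "slide": [0, 0, 0], "turn": [0, 0, 0]},
    {"gripper": 0, "slide": [0, 0, 0], "turn": [0, 0, 0]},
    {"gripper": 0, "slide": [0, 0, 0], "turn": [0, 0, 0]},
    {"gripper": 0, "slide": [0, 0, 0], "turn": [0, 0, 0]},
    {"gripper": 0, "slide": [0, 0, 0], "turn": [0, 0, 0]},
  ],
)

```text
t: 23.7
ee_pos: [0.4966, 0.2764, 0.0162]
tcp_rot: [-0.031, 1.0, -0.0, -0.0]
wrist_force: [0.3, -0.6, 0.7]
opening: 0.011
grip_force: 30.0
```

Call:
move_arm(
  plan=[
    {"gripper": 0, "slide": [0, 0, -0.01], "turn": [0, 0, 0]},
    {"gripper": 0, "slide": [0, 0, -0.02], "turn": [0, 0, 0]},
    {"gripper": 0, "slide": [0, 0, -0.035], "turn": [0, 0, 0]},
    {"gripper": 0, "slide": [0, 0, -0.05], "turn": [0, 0, 0]},
    {"gripper": 0, "slide": [0, 0, -0.07], "turn": [0, 0, 0]},
    {"gripper": 0, "slide": [0, 0, -0.08], "turn": [0, 0, 0]},
    {"gripper": 0, "slide": [0, 0, -0.08], "turn": [0, 0, 0]},
    {"gripper": 0, "slide": [0, 0, -0.08], "turn": [0, 0, 0]},
  ],
)

```text
t: 24.5
ee_pos: [0.4965, 0.2765, 0.0964]
tcp_rot: [-0.031, 1.0, 0.0, 0.0]
wrist_force: [-0.4, -0.6, -4.1]
opening: 0.0111
grip_force: 30.0
```

```bash
cat > lv.py <<'E'
from h import *
import sys
from scipy.spatial.transform import Rotation as Ro
s=monitor.get_obs();e=s['ee_pos'];R=Ro.from_quat(s['tcp_rot']).as_matrix();print(e.round(4),s['tcp_rot'].round(4),'F',s['wrist_force'].round(2),'T',s['wrist_torque'].round(2),s['grip_force'])
u=-R[:,0];w=R[:,1] # clamp x along -tool x
g=e-.008*R[:,2]
for n in('scene','side'):
    p,d,c=grab(n);P=cloud(d,c);Q=P-g;a=Q@u;b=Q@w;h=-Q@R[:,2]
    for lo,hi,wd in((-.078,-.037,.05),(.02,.07,.012),(.075,.109,.03),(.109,.17,.042)):
        m=(d>0)&(a>lo)&(a<hi)&(abs(b)<wd)&(abs(h)<.035);k=m.sum()
        if k>5:print(n,lo,k,'a',a[m].min().round(3),a[m].max().round(3),'b',np.median(b[m]).round(4),'h5/50/95',np.percentile(h[m],[5,50,95]).round(4))
    m=(d>0)&(a>.11)&(a<.2)&(abs(b)<.06)&(abs(h)<.05)
    if m.sum():print(n,'tip',a[m].max().round(4))
E
python3 lv.py
```

```text
[0.4965 0.2765 0.0964] [-3.060e-02  9.995e-01  1.000e-04  1.000e-04] F [-0.38 -0.61 -4.07] T [ 0.02  0.02 -0.  ] 29.999246299266815
scene -0.078 181 a -0.075 -0.037 b -0.0175 h5/50/95 [-0.0216 -0.0006  0.013 ]
scene 0.02 75 a 0.021 0.07 b -0.0058 h5/50/95 [-0.0059  0.0005  0.0041]
scene 0.075 206 a 0.075 0.109 b -0.0094 h5/50/95 [-0.0099  0.0059  0.0187]
scene 0.109 236 a 0.109 0.166 b -0.0128 h5/50/95 [-0.0061  0.0002  0.004 ]
scene tip 0.1663
side -0.078 341 a -0.078 -0.037 b -0.0134 h5/50/95 [-0.0189  0.0064  0.0206]
side 0.02 61 a 0.022 0.07 b -0.0034 h5/50/95 [-0.0059  0.0008  0.0047]
side 0.075 152 a 0.075 0.109 b -0.0097 h5/50/95 [-0.0197  0.0044  0.0194]
side 0.109 114 a 0.109 0.167 b -0.0239 h5/50/95 [-0.0053  0.0009  0.0051]
side tip 0.1674
```

Held level, exactly at the balance point (prong tips at +167 mm). I'll lift above the bottle, then carry it over, turning so that the clamp points at -45°.

Call:
move_arm(
  plan=[
    {"gripper": 0, "slide": [0, 0, -0.03], "turn": [0, 0, 0]},
    {"gripper": 0, "slide": [0, 0, -0.07], "turn": [0, 0, 0]},
    {"gripper": 0, "slide": [0, 0, -0.11], "turn": [0, 0, 0]},
    {"gripper": 0, "slide": [0, 0, -0.15], "turn": [0, 0, 0]},
    {"gripper": 0, "slide": [0, 0, -0.18], "turn": [0, 0, 0]},
    {"gripper": 0, "slide": [0, 0, -0.2], "turn": [0, 0, 0]},
    {"gripper": 0, "slide": [0, 0, -0.2], "turn": [0, 0, 0]},
  ],
)

```text
t: 25.3
ee_pos: [0.4977, 0.2772, 0.2984]
tcp_rot: [-0.031, 1.0, 0.001, 0.002]
wrist_force: [0.5, 0.4, -3.5]
opening: 0.0111
grip_force: 30.0
```

```bash
python3 - <<'E'
from h import *
from scipy.spatial.transform import Rotation as Ro
s=monitor.get_obs();e=s['ee_pos'];R=Ro.from_quat(s['tcp_rot']).as_matrix();print(e,s['qpos'].round(2))
a=np.radians(-45);u=np.array([np.cos(a),np.sin(a)]);t=np.r_[np.array([.588,-.033])-.14*u,e[2]]
print(t,'slide',(R.T@(t-e)).round(4),'wz',np.arctan2(-R[1,0],-R[0,0])-a)
E
```

```text
[0.49774804 0.277184   0.29838674] [-0.71  0.24  0.11  1.74 -0.03  1.15  1.04]
[0.48900505 0.06599495 0.29838674] slide [ 0.0216 -0.2103 -0.0006] wz 0.8464211200884509
```

Call:
move_arm(
  plan=[
    {"gripper": 0, "slide": [0.003, -0.02, 0], "turn": [0, 0, 0.08]},
    {"gripper": 0, "slide": [0.006, -0.05, 0], "turn": [0, 0, 0.2]},
    {"gripper": 0, "slide": [0.009, -0.085, 0], "turn": [0, 0, 0.33]},
    {"gripper": 0, "slide": [0.012, -0.12, 0], "turn": [0, 0, 0.46]},
    {"gripper": 0, "slide": [0.015, -0.15, 0], "turn": [0, 0, 0.59]},
    {"gripper": 0, "slide": [0.018, -0.18, 0], "turn": [0, 0, 0.71]},
    {"gripper": 0, "slide": [0.02, -0.2, 0], "turn": [0, 0, 0.8]},
    {"gripper": 0, "slide": [0.0215, -0.21, 0], "turn": [0, 0, 0.846]},
  ],
)

```text
t: 26.1
ee_pos: [0.4869, 0.0632, 0.2943]
tcp_rot: [0.385, 0.923, -0.001, -0.001]
wrist_force: [-0.1, 0.7, -5.0]
opening: 0.0114
grip_force: 30.0
```

Call:
move_arm(
  plan=[
    {"gripper": 0, "slide": [0, 0, 0], "turn": [0, 0, 0]},
    {"gripper": 0, "slide": [0, 0, 0.01], "turn": [0, 0, 0]},
    {"gripper": 0, "slide": [0, 0, 0.03], "turn": [0, 0, 0]},
    {"gripper": 0, "slide": [0, 0, 0.05], "turn": [0, 0, 0]},
    {"gripper": 0, "slide": [0, 0, 0.065], "turn": [0, 0, 0]},
    {"gripper": 0, "slide": [0, 0, 0.071], "turn": [0, 0, 0]},
    {"gripper": 0, "slide": [0, 0, 0.071], "turn": [0, 0, 0]},
    {"gripper": 0, "slide": [0, 0, 0.071], "turn": [0, 0, 0]},
  ],
)

```text
t: 26.9
ee_pos: [0.4883, 0.0663, 0.2255]
tcp_rot: [0.382, 0.924, 0.0, 0.0]
wrist_force: [-0.8, -0.5, -3.9]
opening: 0.0112
grip_force: 30.0
```

```bash
python3 lv.py; python3 - <<'E'
from h import *
from scipy.spatial.transform import Rotation as Ro
s=monitor.get_obs();e=s['ee_pos'];R=Ro.from_quat(s['tcp_rot']).as_matrix();j=e-.008*R[:,2]-.14*R[:,0]
d=np.array([.588,-.033,.235])-j;print('jaws',j,'needed',(R.T@d).round(4))
p,_,_=grab('scene');q,_,_=grab('side');save(np.hstack([cv2.resize(p,(400,300)),cv2.resize(q,(400,300))]),'end.png')
E
```

```text
[0.4883 0.0663 0.2255] [3.818e-01 9.242e-01 1.000e-04 2.000e-04] F [-0.8  -0.45 -3.92] T [0.   0.   0.01] 29.999755024909973
scene -0.078 137 a -0.071 -0.037 b -0.0017 h5/50/95 [-0.0093  0.01    0.0202]
scene 0.02 36 a 0.021 0.052 b -0.0003 h5/50/95 [-0.0009  0.0024  0.0039]
scene 0.075 217 a 0.078 0.109 b -0.0006 h5/50/95 [-0.0209  0.0068  0.0192]
scene 0.109 343 a 0.109 0.17 b -0.0008 h5/50/95 [-0.0073  0.0008  0.0045]
scene tip 0.1695
side -0.078 366 a -0.076 -0.037 b -0.0145 h5/50/95 [-0.0189  0.0073  0.0214]
side 0.02 105 a 0.021 0.069 b -0.0036 h5/50/95 [-0.0047  0.0013  0.0052]
side 0.075 225 a 0.077 0.109 b -0.0116 h5/50/95 [-0.019   0.007   0.0206]
side 0.109 248 a 0.109 0.167 b -0.0237 h5/50/95 [-0.0049  0.0014  0.0054]
side tip 0.1668
jaws [ 0.58769565 -0.03281804  0.23406244] needed [-0.0003  0.0001 -0.0009]
```

View pics/end.png

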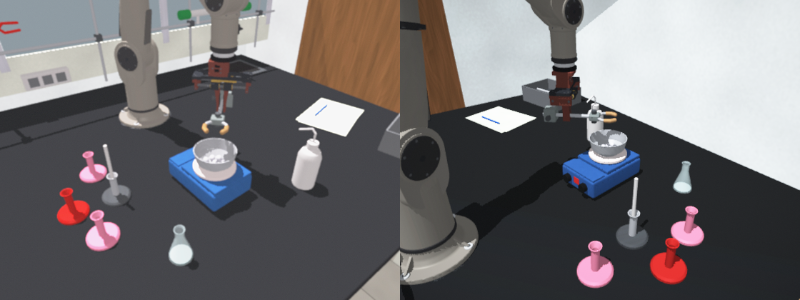

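The clamp is level with its jaws 0.079 m above the rim over the bowl's centre. The rod is in its stand, and the bottle and flask are untouched. Handing in.

```bash
python3 -c "
from h import *
print(np.abs(monitor.get_obs()['qvel']).max()); print(workorder.finish_job())"
```

```text
0.0033035845771822317
the job is handed in; nothing more can be done
None
```

The job is handed in with the beads stirred, the rod back in its stand and let go, and the clamp held level at its balance point about 8 cm above the rim over the bowl's middle; I could not tell the beads apart, so that seven of eight moved more than 9 mm is inferred from the stirring, not measured.

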